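Check a glued frame with a slide rule and square it

TASK

Check the freshly glued frame for square: lay the slide rule flat inside it and slide its tongue out until both noses touch the corners, first across the diagonal that starts at the corner beside the screw clamp, then across the other diagonal, without shifting the frame while you measure. Then, if the diagonals differ, push the free rail along its length until they are equal and the frame is square, and leave the rule lying flat inside the frame. Do not disturb the glue bottle, sanding block, offcut and roll of tape.

Things in the scene. Friction and masses are not known exactly. Their poses are not given: they have to be found in the camera images.
- board: grey assembly board, fixed to the bench, 250 (its x) x 300 (y) x 12 mm thick; origin: centre of its underside; x points away from the robot, z up. On it a wooden frame of four rails, 18 mm wide, tops 46 mm above the bench, round an opening 160 (y) x 120 mm (x) when square, floored by the board. The far rail is fixed; a screw clamp 110 mm tall stands on it (board x 64-120, y 74-94 mm)
- corner_fl (a point): far inner corner of the frame beside the screw clamp (board x 60, y 80 mm), half-way up the rails, 29 mm above the bench; fixed. The first diagonal (d1) runs from here to corner_nr
- corner_fr (a point): the other far inner corner (board x 60, y -80 mm), 29 mm above the bench; fixed. The second diagonal (d2) runs from here to corner_nl
- corner_nl (a point): near inner corner on the +y side, 29 mm above the bench; moves with the free near rail; at board y = 80 mm when the frame is square
- corner_nr (a point): near inner corner on the -y side, 29 mm above the bench; moves with the free near rail; at board y = -80 mm when the frame is square
- near_mid (a point): centre of the free near rail, 196 mm long (board y), 18 wide, 34 high; end faces 98 mm either side of here. The side rails pivot at the corners, so the frame racks as a parallelogram: the near rail stays parallel to the far one and shifts along y, up to 17 mm off square at the start. Stiff (about 18 N along the rail); stays where left. d1^2 - d2^2 = 640 mm x its shift towards -y
- rule_mid (a point): centre of the slide rule's wooden body, 120 (x) x 20 (y) x 26 mm high; x runs along the rule to its tongue, z up. The rule weighs 0.55 kg and starts on two saddles of a dark wooden rest: saddle tops 30 mm above the bench, 64 mm clear between them under the body's middle, plank 8 mm thick below. An aluminium tongue, 12 mm wide, slides on the body, its top 32.5 mm above the underside
- nose_fixed (a point): axis of the round upright polished brass nose (radius 6 mm, slippery) at the body's fixed end, 70 mm from rule_mid along -x, 13 mm above the underside. Seated in a square corner the axis is 8.5 mm from the corner
- nose_slide (a point): axis of the round upright polished nose (radius 6 mm) at the tongue's end, 88 mm from rule_mid along +x with the tongue home, 13 mm above the rule's underside; moves out with the tongue
- thumb_post (a point): round polished upright post on the tongue, 16 mm across, from 26 to 56 mm above the rule's underside (on the board, its top is 22 mm above the rails); this point is on its axis, 45 mm above the underside and 18 mm behind nose_slide; push it towards the nose to slide the tongue out; pushed high up with over about 10 N the rule's other end lifts
- tongue (a joint): how far the tongue is out, 0 (home) to 0.055 m; a light spring (0.5 to 0.8 N) draws it home when it is let go, so it must be held while it is read. Distance between the nose axes = 158 mm + this
- glue_mid (a point): bystander: white glue bottle, 42 mm across, 130 mm tall, on the board behind the far rail; centre
- sander_mid (a point): bystander: cork sanding block 34 x 75 x 26 mm on the board in front of the near rail; centre
- offcut_mid (a point): bystander: wooden offcut 110 (x) x 34 x 40 mm beside the rest; centre
- tape_mid (a point): bystander: roll of tape lying flat, 84 mm across, 24 mm high, near the rest; centre
- rule: the whole slide rule (see rule_mid); origin on its underside, 10 mm from rule_mid along +x
There are look-alikes about, which are no part of the job. Leave any orange look-alike of the rule alone.

How it is judged:
On the way, in this order (a step that is already met when the one before it is completed fails the run):
1. the rule lies on the board across the first diagonal, both noses in the corners (corner_fl and corner_nr), the frame not yet shifted (((horizontal distance between nose_fixed and corner_fl below 0.013 m and horizontal distance between nose_slide and corner_nr below 0.013 m) or (horizontal distance between nose_fixed and corner_nr below 0.013 m and horizontal distance between nose_slide and corner_fl below 0.013 m)) and z of each of nose_fixed, nose_slide in the frame of board below 0.03 m and distance of corner_nl from where it was at the start of the episode below 0.004 m), for 0.2 s.
2. then the rule lies on the board across the other diagonal, both noses in the corners (corner_fr and corner_nl), the frame not yet shifted (((horizontal distance between nose_fixed and corner_fr below 0.013 m and horizontal distance between nose_slide and corner_nl below 0.013 m) or (horizontal distance between nose_fixed and corner_nl below 0.013 m and horizontal distance between nose_slide and corner_fr below 0.013 m)) and z of each of nose_fixed, nose_slide in the frame of board below 0.03 m and distance of corner_nl from where it was at the start of the episode below 0.004 m), for 0.2 s.
At the end, for the whole second after the job is handed in: the near rail is within 2.5 mm of square along board y (the diagonals are then equal within about 4 mm), and the rule lies flat and at rest on the board inside the frame. While measuring, each nose's axis must come within 13 mm of its corner and the near rail must not shift by more than 4 mm (y of corner_nl in the frame of board between 0.0775 and 0.0825 m and z of rule_mid in the frame of board below 0.03 m and x of rule_mid in the frame of board between -0.05 and 0.05 m and y of rule_mid in the frame of board between -0.07 and 0.07 m and angle between rule_mid's own z axis and vertical below 0.08 rad and linear speed of rule below 0.02 m/s); the robot touches nothing.
It fails at once if a bystander is moved by more than 30 mm (distance of any of glue_mid, sander_mid, offcut_mid, tape_mid from where it was at the start of the episode above 0.03 m).
It also fails if it takes over 72 s, if anything falls off the work surface, if the arm or the gripper's body presses on something with over 40 N, if the wrist force passes 120 N, or if a joint passes its speed limit or range.

ROBOT

A 6-joint arm with a two-finger parallel gripper is mounted at the origin on the work surface. World frame = base frame: x ahead of the robot, y to its left, z up, the work surface at z = 0. Lengths are in m, angles in rad, forces in N, time in s.
With the tool pointing down it reaches from about 0.25 to 0.85 m from the base axis. Payload 12.5 kg.
Tool frame: the origin (TCP) lies at the very end of the fingers, on their centre line; the grasp point (between the pads) lies 19 mm behind it; z points along the fingers, x is the direction in which the jaws open and shut, and the axes are right-handed (so a half turn about z gives the same grasp; the last joint's range is limited). The gripper opens to 93 mm and grips with 3 to 60 N. Pads are 15 mm wide; open, the fingers measure 128 mm over their backs; the gripper's body (75 mm by 188 mm) begins 65 mm behind the grasp point.
Start: joints at [1.154, 0.351, 1.652, -0, 1.139, -0.085], TCP at [0.179, 0.52, 0.219] pointing down, gripper open.
Joint ranges: [-2.75, 2.75], [-0.79, 2.1], [0.01, 2.65], [-1.57, 4.71], [0.07, 3.14], [-2.87, 2.87]. Speed limits (rad/s): [2.22, 2.22, 2.79, 3.14, 3.14, 3.14].

INTERFACE

Orientations are given as [roll, pitch, yaw] about the fixed x, y, z axes, in that order (R = Rz(yaw) Ry(pitch) Rx(roll)).
In Python, from plant import bot gives the robot as it stands.
- The arm moves only by the shell command python3 -m handwheel 'ROWS' [FORCE]. ROWS is JSON, one flat list of numbers, 7 for each row, row after row: the shift along the world's x, y, z each as a share of 0.025 m, from -1 to 1, then the turn, a rotation vector about the world's x, y, z each as a share of 8 degrees, from -1 to 1, then the opening, from 0 (shut) to 1 (fully open). In form: [dx, dy, dz, rx, ry, rz, fingers, dx, dy, dz, rx, ry, rz, fingers, ...]. A call has exactly 8 rows; each row shifts and turns the commanded pose from where the row before left it; what a row does not reach is not made up. A row lasts 1/10 s, in which the tool goes at most 50 mm and 8.59 degrees, less where a joint would pass 70% of its speed; a pose out of reach is approached as far as the arm can. A call with a number of a shift or a turn outside -1 to 1 is refused whole. A call with a gripper value outside its range is refused whole. The fingers move at their own pace and stop on an object; FORCE is the grip in N (left out, the last holds). Time passes only in rows, so rows that do not move let the fingers close, or fill a call up. It gives the time, the measured TCP pose, the force and the opening at its end, in the units of the state.
- bot.get_obs(): the state, without advancing time (a new reading comes with each control period).
- bot.grab_frame(name): name is "side" or "top" or "wrist"; returns the picture (400x640x3 uint8, blue, green, red); there is no depth.
- bot.camera_params(name): a dict with "mtx" (3x3 intrinsics, pixels), "extrinsics" (4x4, takes a point from world to camera coordinates). Camera axes: x right, y up, looking along -z (the intrinsics and any distortion apply to the point x, -y, -z); pixel columns grow to the right and rows downward; lengths in m; the calibration is good to about 2 mm. A picture is of the moment at which its call begins: read the wrist's pose just before it. camera_params takes no time and is no camera call; for the wrist camera it gives the pose at the moment of the call.
- bot.sign_off(): hands the job in, once; it reports no verdict.
Trained networks look in the newest picture that a camera, given by its name, has taken for a name from the list of things; names that differ only in an ending like _2 or _b are one class to them, and where a whole thing is asked for, a point or a joint stands for the part that bears it (a point fixed in the world has none). Each returns a list of dicts, best first, with "p" (0 to 1); they miss things now and then, are a little off and sometimes report something else, mostly with a low value. They report only what shows in the picture. A call takes as long as a camera call. They do not tell look-alikes from the thing itself.
- bot.regions_of(target, camera): "pixels" (400x640 bool, what is visible of it) and "bbox" ([left, top, width, height] in pixels, round what is visible of it).
The state is a dict: "clock": time; "joint_positions": joint angles; "joint_vel": joint speeds; "tau": joint torques, N m; "position": TCP position; "eef_rot": TCP orientation; "ft_force": force on the tool from outside, world axes, zero at the start; "moment": the same for the moment, N m; "opening": opening from 0.0 (shut) to 1.0 (fully open).
Only numpy, scipy, OpenCV 4.12 (cv2) and the standard library are available. Lean on these libraries where they do the work, as an engineer would, in place of code of your own. Each camera call takes 0.05 s, during which the arm holds its last target. There are 200 camera calls.

## Working session

There is one attempt and no reset: what is moved stays moved. The work goes in short steps, Python scripts to look and compute and a shell command to move; the robot and the scene stay as the last step left them, time stands still between calls to the robot, and variables do not carry over. Pictures are saved under pics/ and viewed, about 8 in all and at most 12, crops included, and the job is handed in when it is done.

```bash
mkdir -p pics; ls; cat > h.py <<'E'
import numpy as np,cv2
from plant import bot
def proj(cam,P):
    c=bot.camera_params(cam);E=np.array(c["extrinsics"]);K=np.array(c["mtx"])
    p=np.c_[np.atleast_2d(P),np.ones(len(np.atleast_2d(P)))]@E.T
    q=np.c_[p[:,0],-p[:,1],-p[:,2]]@K.T
    return q[:,:2]/q[:,2:]
def ray(cam,uv,z):
    c=bot.camera_params(cam);E=np.array(c["extrinsics"]);K=np.array(c["mtx"])
    uv=np.atleast_2d(uv);d=np.c_[uv,np.ones(len(uv))]@np.linalg.inv(K).T
    d=np.c_[d[:,0],-d[:,1],-d[:,2]]@E[:3,:3];o=-E[:3,:3].T@E[:3,3]
    return o+d*((z-o[2])/d[:,2])[:,None]
E
python3 - <<'E'
from h import *
for c in("top","side"):
    cv2.imwrite(f"pics/{c}0.png",bot.grab_frame(c)); p=bot.camera_params(c); print(c,p)
o=bot.get_obs();print(o)
E
```

```text
pics
top {'mtx': array([[439.0079462 ,   0.        , 324.24564252],
       [  0.        , 439.0079462 , 198.29498353],
       [  0.        ,   0.        ,   1.        ]]), 'extrinsics': array([[-0.02184754, -0.99946065,  0.02451729, -0.0257097 ],
       [ 0.99558359, -0.01951016,  0.0918296 , -0.49334015],
       [-0.09130173,  0.02641526,  0.99547287, -1.23597603],
       [ 0.        ,  0.        ,  0.        ,  1.        ]])}
side {'mtx': array([[398.2607736 ,   0.        , 315.29742857],
       [  0.        , 398.2607736 , 201.27039701],
       [  0.        ,   0.        ,   1.        ]]), 'extrinsics': array([[ 0.88507583, -0.4652417 , -0.01381824, -0.46215326],
       [ 0.35802599,  0.66153774,  0.65892732, -0.20551495],
       [-0.29741918, -0.58814793,  0.75207968, -0.81634579],
       [ 0.        ,  0.        ,  0.        ,  1.        ]])}
{'clock': 0.1, 'joint_positions': array([ 1.15438699e+00,  3.51160036e-01,  1.65232556e+00, -5.32171598e-07,
        1.13910987e+00, -8.46043912e-02]), 'joint_vel': array([ 0.00025746, -0.00273488, -0.00084912, -0.00066372,  0.00146175,
       -0.00194559]), 'tau': array([-2.95776490e-04, -4.98030853e+01, -2.85697371e+01,  6.99636061e-02,
        2.39706418e-02, -7.59750219e-05]), 'position': array([0.17902053, 0.51973641, 0.21818062]), 'eef_rot': array([-3.14150839e+00,  9.99273956e-04,  1.23899165e+00]), 'ft_force': array([ 1.00105905, -0.96057985, -0.08545984]), 'moment': array([-0.02750887, -0.00041664,  0.03857365]), 'opening': 0.9988776045280524}
```

View pics/top0.png

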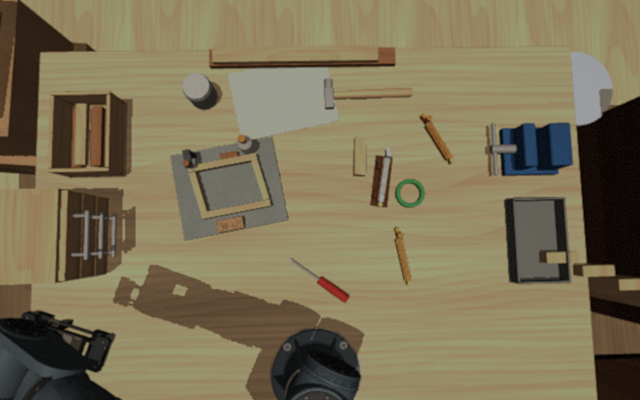

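View pics/side0.png

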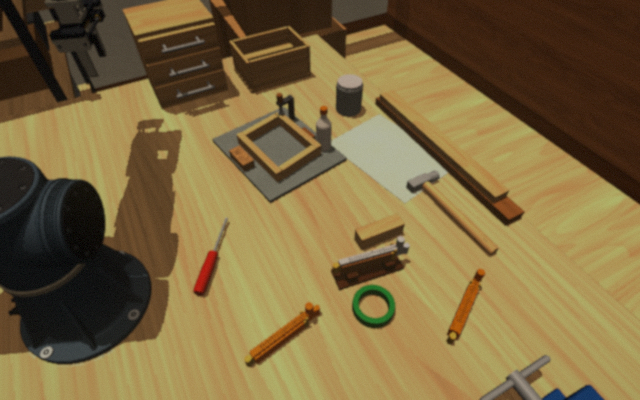

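The top view shows the board at about (230,187), with the clamp at (190,158), the glue at (244,143) and the sander at (230,224). The rule candidates are the body on the dark rest at (382,178), with grey/aluminium on top, and two orange look-alikes at (436,138) and (402,255). The one on the rest fits, because it has an aluminium tongue and sits between the offcut (360,157) and the tape (410,193). I'll confirm that in a crop.

```bash
python3 - <<'E'
from h import *
im=bot.grab_frame("top")
a=cv2.resize(im[130:245,165:295],None,fx=4,fy=4,interpolation=cv2.INTER_CUBIC)
b=cv2.resize(im[142:214,345:430],None,fx=6,fy=6,interpolation=cv2.INTER_CUBIC)[:460,:280+0]
b=cv2.resize(im[142:214,365:405],None,fx=6.38,fy=6.38,interpolation=cv2.INTER_CUBIC)
b=cv2.resize(b,(b.shape[1],460))
cv2.imwrite("pics/crop1.png",cv2.convertScaleAbs(np.hstack([a,b]),alpha=1.7,beta=10))
print(a.shape,b.shape)
for n in["board","rule","near_mid","sander_mid","offcut_mid","tape_mid","glue_mid","nose_slide","nose_fixed","thumb_post","tongue"]:
    for r in bot.regions_of(n,"top")[:3]:
        ys,xs=np.nonzero(r["pixels"]);rc=cv2.minAreaRect(np.c_[xs,ys].astype(np.float32))
        print(n,round(r["p"],2),r["bbox"],np.round(rc[0],1),np.round(rc[1],1),round(rc[2],1))
E
```

```text
(460, 520, 3) (460, 255, 3)
board 0.64 [170.4, 137.0, 117.6, 100.7] [228.  186.6] [ 89.7 105.3] 79.5
rule 0.77 [421.3, 114.5, 31.5, 52.3] [436.6 138.4] [56.9 11.1] 60.8
rule 0.65 [376.6, 150.4, 13.8, 54.8] [383.7 176. ] [ 8.2 56.7] 9.5
near_mid 0.78 [200.0, 199.6, 69.3, 19.9] [236.  209.5] [ 8.8 71.2] 78.7
sander_mid 0.67 [171.3, 136.0, 112.9, 102.5] [228.2 186.8] [ 88.1 105.2] 79.6
sander_mid 0.62 [217.4, 213.1, 28.8, 22.4] [230.5 224.2] [13.5 29.3] 76.6
offcut_mid 0.75 [353.8, 139.4, 13.2, 39.6] [360. 157.] [40. 14.] 90.0
offcut_mid 0.56 [381.7, 146.6, 9.8, 53.2] [385.  174.6] [ 6.5 53.8] 7.4
tape_mid 0.93 [399.0, 180.5, 27.4, 24.2] [409.5 193. ] [28. 29.] 90.0
glue_mid 0.79 [235.9, 134.8, 19.0, 20.4] [245.4 144.3] [20.6 14.8] 63.4
glue_mid 0.36 [168.9, 136.3, 118.4, 103.5] [228.4 187.9] [ 89.1 106.4] 80.5
glue_mid 0.18 [380.1, 148.3, 11.0, 50.6] [384.  174.5] [ 8.3 51.6] 5.7
nose_slide 0.82 [398.3, 228.9, 11.9, 51.3] [402.9 254.3] [52.8  6.3] 78.7
nose_slide 0.74 [421.0, 115.5, 32.0, 46.0] [437.8 134.9] [51.9  9.4] 54.9
nose_slide 0.63 [380.6, 147.1, 6.4, 54.1] [385.  174.6] [ 4.6 51.6] 7.6
nose_fixed 0.83 [419.6, 114.9, 38.5, 46.0] [436.  138.3] [56.  11.6] 61.5
nose_fixed 0.67 [376.4, 148.6, 15.9, 57.4] [383.3 177. ] [ 9.9 59. ] 9.5
nose_fixed 0.55 [395.6, 228.8, 16.1, 56.0] [402.4 256.1] [59.7  9.5] 76.8
thumb_post 0.77 [420.1, 115.4, 30.5, 43.5] [437.8 134.8] [52.1  9.5] 54.6
thumb_post 0.7 [235.2, 133.9, 19.7, 20.2] [245.2 143.9] [21.5 14.8] 63.4
thumb_post 0.7 [217.9, 217.7, 25.0, 16.9] [230.1 224.6] [13.3 27.1] 78.7
tongue 0.79 [422.7, 113.8, 31.1, 45.4] [437.1 136.4] [54.  10.5] 59.0
tongue 0.77 [396.1, 227.3, 13.4, 55.1] [403.5 253.6] [53.8  7. ] 76.0
tongue 0.6 [379.1, 148.1, 10.2, 53.3] [384.6 175.1] [ 5.2 52.6] 7.9
```

View pics/crop1.png

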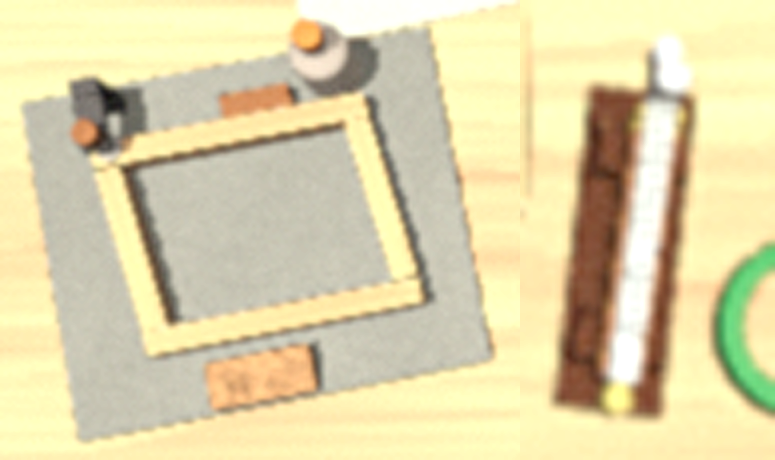

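The crop confirms the rule on the dark rest: white tongue, post at the far end (crop 668,70), brass nose at the near end (618,397). The frame is visibly racked. Next I'll compute the poses.

```bash
python3 - <<'E'
from h import *
off=np.array([165,130]);
bc=np.array([(22,103),(430,28),(494,358),(80,440)])/4+off
B=ray("top",bc,.012)[:,:2];print("board corners fl fr nr nl",B.round(4).tolist(),"c",B.mean(0))
print([np.linalg.norm(B[i]-B[(i+1)%4]).round(4) for i in range(4)])
L=np.array([[.125,.15],[.125,-.15],[-.125,-.15],[-.125,.15]])
M,_=cv2.estimateAffinePartial2D(L.astype(np.float32),B.astype(np.float32));print("yaw",np.arctan2(M[1,0],M[0,0]),"scale",np.hypot(*M[:,0]),"t",M[:,2])
# inner corners (top edge)
ic=np.array([(128,167),(345,124),(390,280),(172,323)])/4+off
I=ray("top",ic,.046)[:,:2];y=np.arctan2(M[1,0],M[0,0]);R=np.array([[np.cos(y),-np.sin(y)],[np.sin(y),np.cos(y)]])
print("inner in board",((I-M[:,2])@R).round(4).tolist())
s=np.array([255/40,460/72]);o2=np.array([365,142])
nf=np.array([[618,397]])/s+o2; post=np.array([[668,52]]) /s+o2
nf=(np.array([[618-520,397]]))/s+o2; post=(np.array([[668-520,52]]))/s+o2
print("nose_fixed",ray("top",nf,.056),"post/nose end top",ray("top",post,.086),ray("top",post,.06))
t0=(np.array([[655-520,100],[620-520,380]]))/s+o2;print("tongue axis pts",ray("top",t0,.0625))
for n,z,uv in(("tape",.024,(409.5,193)),("offcut",.04,(360,157)),("sander",.038,(230.5,224.2))):print(n,ray("top",uv,z))
print("wrist",np.array(bot.camera_params("wrist")["extrinsics"]).round(3))
E
```

```text
board corners fl fr nr nl [[0.626, 0.4061], [0.6765, 0.1111], [0.4345, 0.0679], [0.3823, 0.3627]] c [0.52985032 0.2369275 ]
[np.float64(0.2993), np.float64(0.2458), np.float64(0.2994), np.float64(0.2476)]
yaw 0.17397847747791298 scale 0.9932556771960147 t [0.52985031 0.2369275 ]
inner in board [[0.0565, 0.0752], [0.0577, -0.0795], [-0.0572, -0.0904], [-0.0576, 0.0638]]
nose_fixed [[ 0.47018303 -0.19174006  0.056     ]] post/nose end top [[ 0.6169805  -0.21385302  0.086     ]] [[ 0.62220594 -0.21846583  0.06      ]]
tongue axis pts [[ 0.60038291 -0.21151152  0.0625    ]
 [ 0.47710105 -0.19185935  0.0625    ]]
tape [[ 0.50311917 -0.28201672  0.024     ]]
offcut [[ 0.60769652 -0.1403213   0.04      ]]
sander [[0.42356176 0.22891064 0.038     ]]
wrist [[ 0.327  0.945 -0.001 -0.549]
 [-0.916  0.316 -0.248  0.029]
 [-0.234  0.082  0.969 -0.389]
 [ 0.     0.     0.     1.   ]]
```

```bash
R='[0.8,-0.7,0.2,0,0,0,0.5,0.8,-0.7,0.2,0,0,0,0.5,0.8,-0.7,0.2,0,0,0,0.5,0.8,-0.7,0.2,0,0,0,0.5,0.8,-0.7,0.2,0,0,0,0.5,0.8,-0.7,0.2,0,0,0,0.5,0.8,-0.7,0.2,0,0,0,0.5,0.8,-0.7,0.2,0,0,0,0.5]'; python3 -m handwheel '[0.8,-0.7,0.2,0,0,0,0.5,0.8,-0.7,0.2,0,0,0,0.5,0.8,-0.7,0.2,0,0,0,0.5,0.8,-0.7,0.2,0,0,0,0.5,0.8,-0.7,0.2,0,0,0,0.5,0.8,-0.7,0.2,0,0,0,0.5,0.8,-0.7,0.2,0,0,0,0.5,0.8,-0.7,0.2,0,0,0,0.5]' 20
python3 -m handwheel '[0.8,-0.7,0.2,0,0,0,0.5,0.8,-0.7,0.2,0,0,0,0.5,0.8,-0.7,0.2,0,0,0,0.5,0.8,-0.7,0.2,0,0,0,0.5,0.8,-0.7,0.2,0,0,0,0.5,0.8,-0.7,0.2,0,0,0,0.5,0.8,-0.7,0.2,0,0,0,0.5,0,0,0,0,0,0,0.5]'
python3 - <<'E'
from h import *
im=bot.grab_frame("wrist");cv2.imwrite("pics/w1.png",cv2.convertScaleAbs(im,alpha=1.4));np.save("w1.npy",im)
c=bot.camera_params("wrist");np.savez("w1cam.npz",**{k:np.array(v) for k,v in c.items() if k in("mtx","extrinsics")});print(c.keys(),c["mtx"])
print(bot.get_obs()["position"])
print("glue cap",ray("top",np.array([[307,35]])/4+[165,130],.140))
E
```

```text
clock: 1.5
position: [0.3399, 0.3792, 0.2589]
eef_rot: [3.142, -0.0, 1.239]
ft_force: [0.7, 0.2, 0.2]
opening: 0.499
clock: 2.3
position: [0.481, 0.2559, 0.2941]
eef_rot: [3.14, -0.0, 1.237]
ft_force: [-0.9, 0.4, -0.0]
opening: 0.502
dict_keys(['mtx', 'extrinsics']) [[282.32101097   0.         320.34412852]
 [  0.         282.32101097 197.7812577 ]
 [  0.           0.           1.        ]]
[0.47975678 0.2568327  0.293643  ]
glue cap [[0.64289027 0.17997892 0.14      ]]
```

View pics/w1.png

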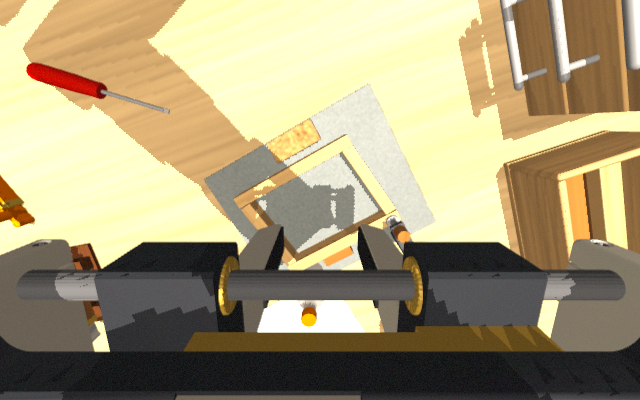

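The wrist view shows the frame at (240-400,135-260), half hidden by the gripper. I'll move on to the rule.

```bash
for i in 1 2; do python3 -m handwheel '[0.12,-1,-0.2,0,0,0.08,0.5,0.12,-1,-0.2,0,0,0.08,0.5,0.12,-1,-0.2,0,0,0.08,0.5,0.12,-1,-0.2,0,0,0.08,0.5,0.12,-1,-0.2,0,0,0.08,0.5,0.12,-1,-0.2,0,0,0.08,0.5,0.12,-1,-0.2,0,0,0.08,0.5,0.12,-1,-0.2,0,0,0.08,0.5]' >/dev/null; done
python3 -m handwheel '[0.1,-0.5,-0.4,0,0,0,0.5,0.1,-0.5,-0.4,0,0,0,0.5,0.1,-0.5,-0.4,0,0,0,0.5,0.1,-0.5,-0.4,0,0,0,0.5,0.1,-0.4,-0.4,0,0,0,0.5,0,0,-0.4,0,0,0,0.5,0,0,0,0,0,0,0.5,0,0,0,0,0,0,0.5]'
python3 - <<'E'
from h import *
im=bot.grab_frame("wrist");cv2.imwrite("pics/w2.png",cv2.convertScaleAbs(im,alpha=1.4))
c=bot.camera_params("wrist");np.savez("w2cam.npz",**{k:np.array(v) for k,v in c.items()})
print(bot.get_obs()["position"],bot.get_obs()["eef_rot"])
print(proj("wrist",[[.47,-.192,.056],[.626,-.217,.056],[.539,-.203,.0625]]))
E
```

```text
clock: 4.75
position: [0.5396, -0.2021, 0.1536]
eef_rot: [-3.141, -0.0, 1.418]
ft_force: [0.3, 0.5, 0.5]
opening: 0.495
[ 0.53976853 -0.20215088  0.15395552] [3.14124772e+00 3.13021019e-05 1.41805975e+00]
[[320.81035896 122.23452351]
 [319.9752591  279.43893151]
 [320.46922772 199.06012553]]
```

View pics/w2.png

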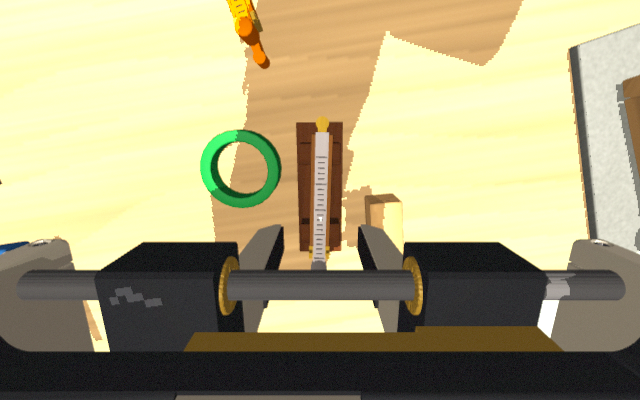

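The rule lies at x≈320 in the picture, with its nose at (322,124) against a predicted (321,122). The tape is clear on the left and the offcut on the right. I'll descend and grip.

```bash
python3 -m handwheel '[0,0,-0.8,0,0,-0.12,0.5,0,0,-0.8,0,0,0,0.5,0,0,-0.8,0,0,0,0.5,0,0,-0.8,0,0,0,0.5,0,0,-0.8,0,0,0,0.5,0,0,-0.6,0,0,0,0.5,0,0,-0.2,0,0,0,0.5,0,0,0,0,0,0,0.5]'
python3 -m handwheel '[0,0,0,0,0,0,0.1,0,0,0,0,0,0,0.1,0,0,0,0,0,0,0.1,0,0,0,0,0,0,0.1,0,0,0,0,0,0,0.1,0,0,0,0,0,0,0.1,0,0,0,0,0,0,0.1,0,0,0,0,0,0,0.1]' 25
```

```text
clock: 5.6
position: [0.5397, -0.2024, 0.0336]
eef_rot: [-3.141, -0.0, 1.401]
ft_force: [-0.6, -0.2, -0.1]
opening: 0.503
clock: 6.4
position: [0.5398, -0.2026, 0.0341]
eef_rot: [3.141, 0.0, 1.401]
ft_force: [-1.1, 0.7, 5.6]
opening: 0.213
```

```bash
python3 -m handwheel '[0,0,0.5,0,0,0,0.1,0,0,1,0,0,0,0.1,0,0,1,0,0,0,0.1,0,0,1,0,0,0,0.1,0,0,1,0,0,0,0.1,0,0,1,0,0,0,0.1,0,0.95,0.5,0,0,0,0.1,0,0.95,0,0,0,0,0.1]'
for i in 1 2; do python3 -m handwheel '[0,1,0,0,0,-0.82,0.1,0,1,0,0,0,-0.82,0.1,0,1,0,0,0,-0.82,0.1,0,1,0,0,0,-0.82,0.1,0,1,0,0,0,-0.82,0.1,0,1,0,0,0,-0.82,0.1,0,1,0,0,0,-0.82,0.1,0,1,0,0,0,-0.82,0.1]'; done
python3 -m handwheel '[0,0,-0.5,0,0,0,0.1,0,0,-0.5,0,0,0,0.1,0,0,-0.5,0,0,0,0.1,0,0,-0.4,0,0,0,0.1,0,0,0,0,0,0,0.1,0,0,0,0,0,0,0.1,0,0,0,0,0,0,0.1,0,0,0,0,0,0,0.1]'
python3 - <<'E'
from h import *
im=bot.grab_frame("wrist");cv2.imwrite("pics/w3.png",cv2.convertScaleAbs(im,alpha=1.4))
c=bot.camera_params("wrist");np.savez("w3cam.npz",**{k:np.array(v) for k,v in c.items()})
print(bot.get_obs()["position"],bot.get_obs()["eef_rot"])
print(proj("wrist",[[.5753,.3251,.046],[.4871,.1339,.046]]))
E
```

```text
clock: 7.2
position: [0.5399, -0.1549, 0.1857]
eef_rot: [3.139, 0.001, 1.4]
ft_force: [0.3, 0.6, -4.6]
opening: 0.213
clock: 8.0
position: [0.539, 0.046, 0.1837]
eef_rot: [-3.141, 0.001, 0.48]
ft_force: [0.2, 0.2, -4.8]
opening: 0.21
clock: 8.8
position: [0.539, 0.2458, 0.1836]
eef_rot: [3.141, 0.001, -0.435]
ft_force: [-0.2, 0.1, -5.8]
opening: 0.213
clock: 9.6
position: [0.5399, 0.245, 0.1367]
eef_rot: [-3.141, -0.001, -0.431]
ft_force: [-0.2, 0.1, -4.7]
opening: 0.212
[0.53986023 0.24503391 0.13661321] [-3.14100623e+00 -5.50329071e-04 -4.30978177e-01]
[[317.64705834 101.77614643]
 [318.09165158 313.57203552]]
```

View pics/w3.png

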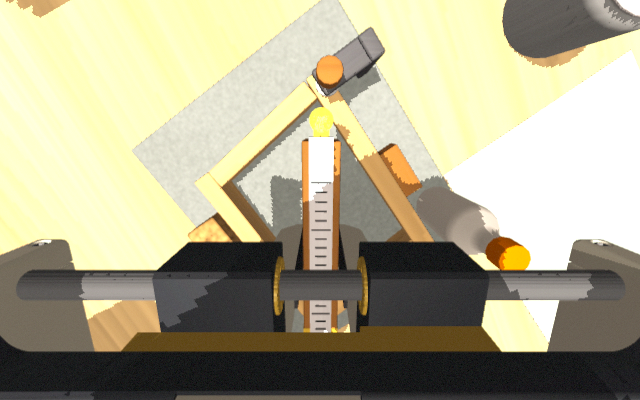

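The nose (321,122) is aimed at the far corner beside the clamp (about 318,102). The glue bottle is to the right and clears the gripper body by about 7 mm. I'll lower the rule into the frame.

```bash
python3 -m handwheel '[0,0,-0.7,0,0,0,0.1,0,0,-0.7,0,0,0,0.1,0,0,-0.7,0,0,0,0.1,0,0,-0.7,0,0,0,0.1,0,0,-0.7,0,0,0,0.1,0,0,-0.7,0,0,0,0.1,0,0,-0.5,0,0,0,0.1,0,0,0,0,0,0,0.1]'
python3 -m handwheel '[0.04,0.09,0,0,0,0,0.1,0.04,0.09,0,0,0,0,0.1,0.04,0.09,0,0,0,0,0.1,0.02,0.045,0,0,0,0,0.1,0,0,0,0,0,0,0.1,0,0,0,0,0,0,0.1,0,0,0,0,0,0,0.1,0,0,0,0,0,0,0.1]'
```

```text
clock: 10.45
position: [0.539, 0.2448, 0.0174]
eef_rot: [3.14, 0.001, -0.431]
ft_force: [-0.1, 0.1, -5.0]
opening: 0.211
clock: 11.25
position: [0.5428, 0.2529, 0.0186]
eef_rot: [3.141, 0.001, -0.431]
ft_force: [-4.9, -0.7, -3.6]
opening: 0.213
```

```bash
python3 -m handwheel '[-0.03,0.04,0,0,0,0,0.1,-0.007,0.04,0,0,0,0,0.1,-0.007,0.04,0,0,0,0,0.1,0,0,0,0,0,0,0.1,0,0,0,0,0,0,0.1,0,0,0,0,0,0,0.1,0,0,0,0,0,0,0.1,0,0,0,0,0,0,0.1]'
```

```text
clock: 12.05
position: [0.542, 0.2559, 0.0186]
eef_rot: [-3.142, 0.0, -0.431]
ft_force: [-4.0, -1.1, -5.4]
opening: 0.212
```

```bash
python3 -m handwheel '[-0.01,0.04,0,0,0,0,0.1,-0.007,0.04,0,0,0,0,0.1,0,0,0,0,0,0,0.1,0,0,0,0,0,0,0.1,0,0,0,0,0,0,0.1,0,0,0,0,0,0,0.1,0,0,0,0,0,0,0.1,0,0,0,0,0,0,0.1]'
python3 - <<'E'
from h import *
im=bot.grab_frame("wrist");cv2.imwrite("pics/w4.png",cv2.convertScaleAbs(cv2.resize(im[90:250,200:460],None,fx=3,fy=3,interpolation=cv2.INTER_CUBIC),alpha=1.3))
o=bot.get_obs();print(o["position"],o["ft_force"])
E
```

```text
clock: 12.85
position: [0.5416, 0.2576, 0.0186]
eef_rot: [3.141, 0.0, -0.431]
ft_force: [-4.0, -2.3, -4.8]
opening: 0.212
[0.54157682 0.2576566  0.01863344] [-3.36252297 -3.68083067 -4.92815799]
```

View pics/w4.png

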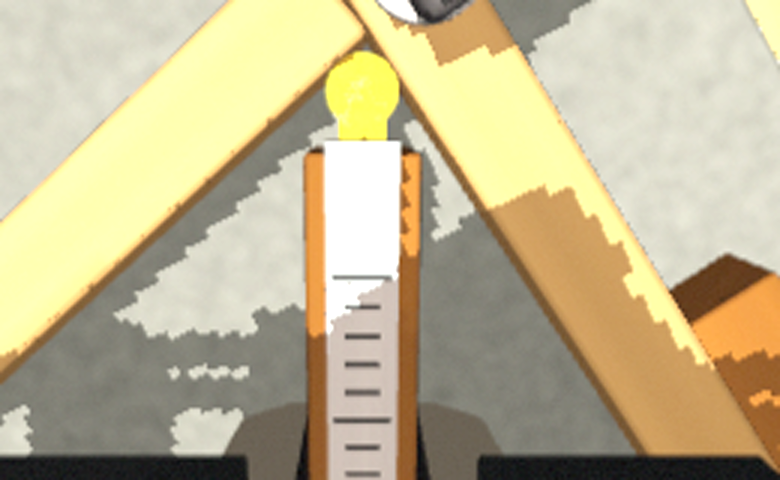

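The enlarged crop shows the brass nose (362,92) tucked between both rails at the corner. I'll lower, release and lift.

```bash
python3 -m handwheel '[0,0,-0.04,0,0,0,0.1,0,0,-0.04,0,0,0,0.1,0,0,-0.03,0,0,0,0.1,0,0,0,0,0,0,0.1,0,0,0,0,0,0,0.1,0,0,0,0,0,0,0.35,0,0,0,0,0,0,0.4,0,0,0,0,0,0,0.4]'
python3 - <<'E'
from h import *
o=bot.get_obs();print(o["position"],o["ft_force"],o["opening"])
E
```

```text
clock: 13.7
position: [0.5425, 0.2583, 0.0165]
eef_rot: [-3.14, -0.002, -0.431]
ft_force: [0.2, -0.4, -0.1]
opening: 0.387
[0.54252242 0.25828267 0.01654815] [ 0.16632107 -0.36441281 -0.06373178] 0.38733705232519955
```

```bash
python3 -m handwheel '[0,0,0.85,0,0,0,0.4,0,0,0.85,0,0,0,0.4,0,0,0.85,0,0,0,0.4,0,0,0.85,0,0,0,0.2,-0.42,-0.88,0,0,0,0,0,-0.46,-0.9,0,0,0,0,0,0,0,0,0,0,0,0,0,0,-0.2,0,0,0,0]'
python3 -m handwheel '[0,0,-0.4,0,0,0,0,0,0,-0.4,0,0,0,0,0,0,-0.4,0,0,0,0,0,0,-0.4,0,0,0,0,0,0,-0.3,0,0,0,0,-0.05,-0.11,0,0,0,0,0,-0.05,-0.11,0,0,0,0,0,0,0,0,0,0,0,0]'
python3 - <<'E'
from h import *
im=bot.grab_frame("wrist");cv2.imwrite("pics/w5.png",cv2.convertScaleAbs(cv2.resize(im[60:260,160:480],None,fx=2.4,fy=2.4,interpolation=cv2.INTER_CUBIC),alpha=1.3))
o=bot.get_obs();print(o["position"],o["ft_force"],o["opening"])
E
```

```text
clock: 14.5
position: [0.5206, 0.2137, 0.0967]
eef_rot: [-3.14, -0.002, -0.432]
ft_force: [1.1, 1.0, 0.4]
opening: 0.029
clock: 15.3
position: [0.5172, 0.2076, 0.0488]
eef_rot: [-3.141, -0.0, -0.431]
ft_force: [0.7, 0.3, 0.1]
opening: 0.003
[0.51732657 0.20776597 0.04887072] [-1.63149745  0.05560283 -0.00332447] 0.009862806998137654
```

```bash
python3 -m handwheel '[-0.067,-0.146,0,0,0,0,0,-0.067,-0.146,0,0,0,0,0,-0.067,-0.146,0,0,0,0,0,-0.067,-0.146,0,0,0,0,0,-0.067,-0.146,0,0,0,0,0,-0.067,-0.146,0,0,0,0,0,-0.067,-0.146,0,0,0,0,0,0,0,0,0,0,0,0]'
python3 - <<'E'
from h import *
im=bot.grab_frame("wrist");cv2.imwrite("pics/w5.png",cv2.convertScaleAbs(cv2.resize(im[60:260,160:480],None,fx=2.4,fy=2.4,interpolation=cv2.INTER_CUBIC),alpha=1.3))
o=bot.get_obs();print(o["position"],o["ft_force"],o["opening"])
E
```

```text
clock: 16.15
position: [0.5054, 0.1819, 0.0485]
eef_rot: [-3.141, -0.0, -0.431]
ft_force: [0.9, 0.5, 0.6]
opening: 0.002
[0.5053248  0.18210849 0.04842548] [ 0.32408632 -0.18677321  0.54059083] 0.003987832278987046
```

View pics/w5.png

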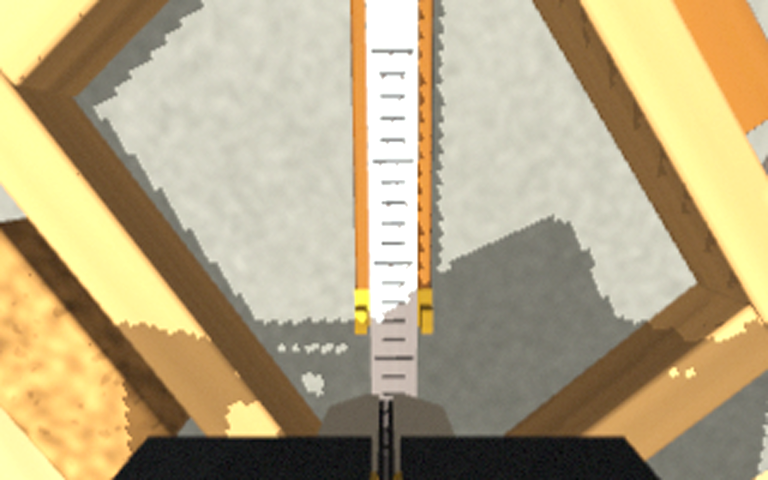

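The tongue slides out straight. The nl corner shows at about (75,97) and fr at about (700,285) in this crop. I'll continue in small steps until I feel the corner.

```bash
python3 -m handwheel '[-0.017,-0.036,0,0,0,0,0,-0.017,-0.036,0,0,0,0,0,-0.017,-0.036,0,0,0,0,0,-0.017,-0.036,0,0,0,0,0,0,0,0,0,0,0,0,0,0,0,0,0,0,0,0,0,0,0,0,0,0,0,0,0,0,0,0,0]'
python3 -m handwheel '[-0.017,-0.036,0,0,0,0,0,0,0,0,0,0,0,0,-0.017,-0.036,0,0,0,0,0,0,0,0,0,0,0,0,0,0,0,0,0,0,0,0,0,0,0,0,0,0,0,0,0,0,0,0,0,0,0,0,0,0,0,0]'
```

```text
clock: 17.0
position: [0.5042, 0.179, 0.0486]
eef_rot: [-3.141, -0.001, -0.431]
ft_force: [3.7, 4.7, -0.4]
opening: 0.006
clock: 17.8
position: [0.5037, 0.1782, 0.0486]
eef_rot: [-3.139, -0.001, -0.431]
ft_force: [4.9, 12.3, -2.8]
opening: 0.006
```

```bash
python3 -m handwheel '[0.02,0.042,0,0,0,0,0,0,0,0,0,0,0,0,0,0,0,0,0,0,0,0,0,0,0,0,0,0,0,0,0,0,0,0,0,0,0,0,0,0,0,0,0,0,0,0,0,0,0,0,0,0,0,0,0,0]'
python3 - <<'E'
from h import *
im=bot.grab_frame("wrist");a=cv2.convertScaleAbs(cv2.resize(im[0:200,230:410],None,fx=3,fy=3,interpolation=cv2.INTER_CUBIC),alpha=1.3)
t=bot.grab_frame("top");b=cv2.resize(t[150:230,185:250],None,fx=600/80,fy=600/80,interpolation=cv2.INTER_CUBIC)[:, :250]
cv2.imwrite("pics/w6.png",a)
cv2.imwrite("pics/t6.png",cv2.convertScaleAbs(cv2.resize(t[135:245,170:290],None,fx=5,fy=5,interpolation=cv2.INTER_CUBIC),alpha=1.5))
o=bot.get_obs();print(o["position"],o["ft_force"],o["clock"])
print(proj("wrist",[[.5712,.3219,.038],[.575,.330,.046]]))
E
```

```text
clock: 18.6
position: [0.5039, 0.1787, 0.0486]
eef_rot: [-3.14, -0.001, -0.431]
ft_force: [3.9, 8.1, -0.6]
opening: 0.002
[0.50386369 0.17868702 0.04859451] [ 3.98284911  7.45232697 -0.00916507] 18.7
[[320.7072768  -52.22282081]
 [320.85715442 -83.88285452]]
```

View pics/w6.png

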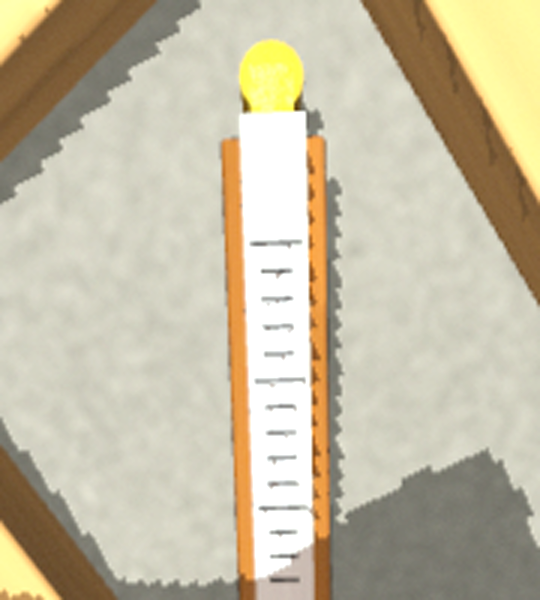

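The brass nose is now at about (321,25) full-frame, well away from its corner, so the body was dragged. I'll quantify how far.

```bash
python3 - <<'E'
from h import *
nf=ray("wrist",[[230+272/3,75/3-0]],.038);print("nose_fixed now",nf)
im=cv2.imread("pics/w5.png")
# brass clips in w5 vs now: body end
d=np.array([-.418,-.909]);tcp=bot.get_obs()["position"][:2]
print("nose dist (tcp+33.5)",np.linalg.norm(tcp+.0335*d-nf[0,:2]), "along shift from seat",(nf[0,:2]-[.5712,.3219])@d)
E
```

```text
nose_fixed now [[0.55602524 0.28902948 0.038     ]]
nose dist (tcp+33.5) 0.1555656977882909 along shift from seat 0.03622235200230829
```

```bash
python3 - <<'E'
import cv2
a=cv2.imread("pics/w5.png"); print(a.shape)
E
```

```text
(480, 768, 3)
```

```bash
python3 - <<'E'
from h import *
im=bot.grab_frame("wrist");hsv=cv2.cvtColor(im,cv2.COLOR_BGR2HSV)
m=cv2.inRange(hsv,(22,150,60),(35,255,255));m[:, :230]=0;m[:,420:]=0;m[260:]=0
n,l,s,c=cv2.connectedComponentsWithStats(m)
for i in range(1,n):
    if s[i,4]>15: print(s[i],c[i],ray("wrist",c[i],.04)[0,:2])
nf=np.array([.5560,.2890]);d=np.array([-.418,-.909]);P=np.r_[nf+.13*d,.04]
print("expected body end",P,proj("wrist",P),"TCP proj",proj("wrist",bot.get_obs()["position"]))
w5=cv2.imread("pics/w5.png");print("w5 clips rel: row",60+310/2.4,"now offset from TCP:")
# clip pixel in w5 -> relative to TCP using the present camera (same tool orientation & height)
q=ray("wrist",[[160+394/2.4,60+310/2.4]],.04)[0,:2]-bot.get_obs()["position"][:2];print(q@d,"(along rule, from TCP, in w5)")
E
```

```text
[310  14  21  23 201] [320.3681592   22.80099502] [0.55606714 0.28951954]
[317  25   6  12  25] [319.8  30.8] [0.55413025 0.28607081]
expected body end [0.50166 0.17083 0.04   ] [[320.83164791 243.39456014]] TCP proj [[318.79093941 237.012226  ]]
w5 clips rel: row 189.16666666666669 now offset from TCP:
-0.028856690979469336 (along rule, from TCP, in w5)
```

Useful evidence: in the earlier picture the body end sat about 29 mm behind the TCP, so the tongue was really out then. The over-push to 13 N then let the spring snap the body home. I'll grip the post lightly instead. That gives control both ways and no tail lift. Then I'll pull the rule back to fl and extend again with less force.

```bash
python3 -m handwheel '[0.03,0.07,0,0,0,0,0,0,0,0.85,0,0,0,0.35,0,0,0.85,0,0,0,0.35,-0.15,-0.32,0,0,0,0,0.35,-0.15,-0.32,0,0,0,0,0.35,0,0,-0.3,0,0,0,0.35,0,0,-0.7,0,0,0,0.35,0,0,-0.7,0,0,0,0.35]' 6
python3 -m handwheel '[0,0,0,0,0,0,0.35,0,0,0,0,0,0,0.05,0,0,0,0,0,0,0.05,0,0,0,0,0,0,0.05,0,0,0,0,0,0,0.05,0.1,0.22,0,0,0,0,0.05,0.1,0.22,0,0,0,0,0.05,0,0,0,0,0,0,0.05]'
```

```text
clock: 19.55
position: [0.4959, 0.1633, 0.0466]
eef_rot: [3.141, 0.001, -0.431]
ft_force: [-0.2, 1.0, -0.3]
opening: 0.351
clock: 20.35
position: [0.5015, 0.1753, 0.0483]
eef_rot: [3.142, 0.0, -0.431]
ft_force: [0.1, 0.1, 0.8]
opening: 0.168
```

```bash
python3 -m handwheel '[0.1,0.18,0,0,0,0,0.05,0.1,0.18,0,0,0,0,0.05,0.1,0.18,0,0,0,0,0.05,0.05,0.1,0,0,0,0,0.05,0.02,0.04,0,0,0,0,0.05,0,0,0,0,0,0,0.05,0,0,0,0,0,0,0.05,0,0,0,0,0,0,0.05]'
python3 -m handwheel '[0.015,0.036,0,0,0,0,0.05,0.015,0.036,0,0,0,0,0.05,0.015,0.036,0,0,0,0,0.05,0,0,0,0,0,0,0.05,0,0,0,0,0,0,0.05,0,0,0,0,0,0,0.05,0,0,0,0,0,0,0.05,0,0,0,0,0,0,0.05]'
```

```text
clock: 21.15
position: [0.5109, 0.1918, 0.0484]
eef_rot: [-3.141, -0.0, -0.431]
ft_force: [0.1, 0.6, -2.5]
opening: 0.167
clock: 21.95
position: [0.512, 0.1944, 0.0484]
eef_rot: [3.142, -0.0, -0.431]
ft_force: [-1.4, -4.0, -0.4]
opening: 0.171
```

Seated again at fl, within 1 mm of the first seat. Now I'll extend the tongue by the gripped post.

```bash
cat > gold.py <<'E'
from h import *
im=bot.grab_frame("wrist");hsv=cv2.cvtColor(im,cv2.COLOR_BGR2HSV)
m=cv2.inRange(hsv,(22,150,60),(35,255,255));m[:, :250]=0;m[:,390:]=0;m[262:]=0
n,l,s,c=cv2.connectedComponentsWithStats(m)
for i in range(1,n):
    if s[i,4]>12: print(s[i],c[i].round(1),ray("wrist",c[i],.038)[0,:2].round(4))
o=bot.get_obs();print(o["position"].round(4),o["ft_force"].round(1),o["clock"])
E
python3 -m handwheel '[-0.067,-0.146,0,0,0,0,0.05,-0.067,-0.146,0,0,0,0,0.05,-0.067,-0.146,0,0,0,0,0.05,-0.067,-0.146,0,0,0,0,0.05,-0.067,-0.146,0,0,0,0,0.05,-0.067,-0.146,0,0,0,0,0.05,-0.067,-0.146,0,0,0,0,0.05,0,0,0,0,0,0,0.05]'
python3 gold.py
```

```text
clock: 22.75
position: [0.5002, 0.1685, 0.0485]
eef_rot: [-3.142, -0.0, -0.431]
ft_force: [1.2, -0.1, -2.5]
opening: 0.17
[304 160   5  18  88] [306.  168.5] [0.5104 0.2099]
[330 160   6  18 102] [332.6 168.4] [0.5256 0.203 ]
[0.5002 0.1686 0.0485] [ 0.1  0.9 -2. ] 22.8
```

```bash
python3 -m handwheel '[-0.017,-0.036,0,0,0,0,0.05,-0.017,-0.036,0,0,0,0,0.05,-0.017,-0.036,0,0,0,0,0.05,-0.01,-0.02,0,0,0,0,0.05,0,0,0,0,0,0,0.05,0,0,0,0,0,0,0.05,0,0,0,0,0,0,0.05,0,0,0,0,0,0,0.05]'
python3 gold.py
```

```text
clock: 23.6
position: [0.4993, 0.1658, 0.0487]
eef_rot: [-3.141, -0.001, -0.431]
ft_force: [4.2, 2.1, -1.2]
opening: 0.169
[304 156   5  18  89] [306.  164.4] [0.5106 0.2093]
[330 156   6  18 100] [332.6 164.2] [0.5258 0.2025]
[0.4993 0.1658 0.0487] [ 4.8  2.6 -1. ] 23.65
```

```bash
python3 -m handwheel '[0.005,-0.04,0,0,0,0,0.05,0.005,-0.04,0,0,0,0,0.05,0,0,0,0,0,0,0.05,0,0,0,0,0,0,0.05,0,0,0,0,0,0,0.05,0,0,0,0,0,0,0.05,0,0,0,0,0,0,0.05,0,0,0,0,0,0,0.05]'
python3 gold.py
```

```text
clock: 24.45
position: [0.4994, 0.1638, 0.0486]
eef_rot: [-3.141, -0.001, -0.431]
ft_force: [4.3, 2.5, -0.1]
opening: 0.17
[303 153   5  18  89] [305.  161.6] [0.5109 0.2091]
[330 153   6  18 106] [332.5 161.3] [0.5265 0.2021]
[0.4994 0.1638 0.0486] [ 5.6  2.1 -0.7] 24.5
```

```bash
python3 -m handwheel '[0.005,-0.04,0,0,0,0,0.05,0.005,-0.04,0,0,0,0,0.05,0,0,0,0,0,0,0.05,0,0,0,0,0,0,0.05,0,0,0,0,0,0,0.05,0,0,0,0,0,0,0.05,0,0,0,0,0,0,0.05,0,0,0,0,0,0,0.05]'
python3 gold.py
python3 - <<'E'
from h import *
t=bot.grab_frame("top");cv2.imwrite("pics/t7.png",cv2.convertScaleAbs(cv2.resize(t[135:245,170:290],None,fx=6,fy=5.4,interpolation=cv2.INTER_CUBIC),alpha=1.5))
s=bot.grab_frame("side");cv2.imwrite("pics/s7.png",cv2.convertScaleAbs(cv2.resize(s[85:185,215:345],None,fx=5.5,fy=5.5,interpolation=cv2.INTER_CUBIC),alpha=1.5))
E
```

```text
clock: 25.3
position: [0.4995, 0.1618, 0.0486]
eef_rot: [-3.141, -0.001, -0.431]
ft_force: [4.4, 3.2, -0.4]
opening: 0.164
[302 151   6  18  88] [304.9 159.3] [0.5115 0.2085]
[329 150   6  18 101] [331.7 158.5] [0.5268 0.202 ]
[0.4995 0.1618 0.0486] [ 4.2  2.2 -0.6] 25.35
```

View pics/s7.png

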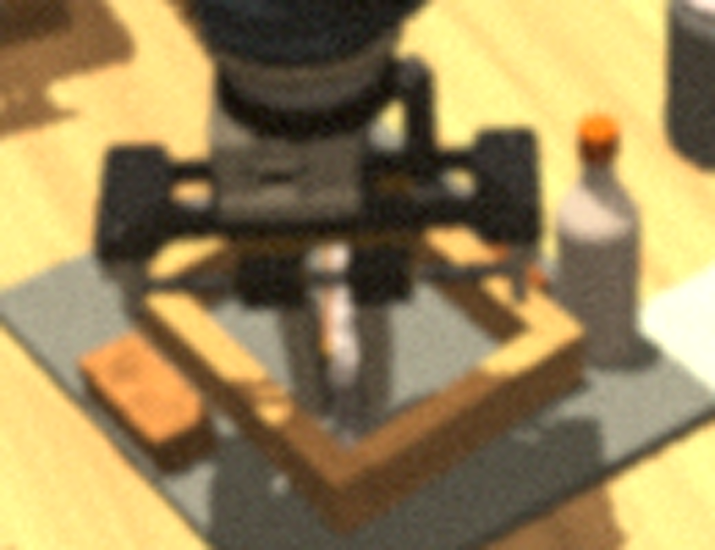

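```bash
python3 -m handwheel '[0.005,-0.04,0,0,0,0,0.05,0.005,-0.04,0,0,0,0,0.05,0,0,0,0,0,0,0.05,0,0,0,0,0,0,0.05,0,0,0,0,0,0,0.05,0,0,0,0,0,0,0.05,0,0,0,0,0,0,0.05,0,0,0,0,0,0,0.05]'
python3 gold.py
```

```text
clock: 26.25
position: [0.4994, 0.1597, 0.0484]
eef_rot: [3.142, 0.0, -0.431]
ft_force: [1.5, 4.7, 3.1]
opening: 0.17
[329 147   6  18 106] [331.5 155.5] [0.5274 0.2016]
[302 148   5  18  90] [304.  156.5] [0.5117 0.2082]
[0.4994 0.1597 0.0484] [0.6 4.1 3.2] 26.3
```

Both rails of nr are now felt: fx first, then fy. The tongue is at about 37 mm and the body is still seated at fl, so d1 ≈ 212 mm and the rail shift is about 15 mm. Next I'll ease the tongue home and regrip the body, and triangulate the clamp knob for clearance.

```bash
python3 -m handwheel '[0.08,0.225,0,0,0,0,0.05,0.08,0.225,0,0,0,0,0.05,0.08,0.225,0,0,0,0,0.05,0.08,0.225,0,0,0,0,0.05,0.08,0.225,0,0,0,0,0.05,0.08,0.225,0,0,0,0,0.05,0,0,0,0,0,0,0.45,0,0,0,0,0,0,0.45]'
python3 -m handwheel '[0,0,0.85,0,0,0,0.45,0,0,0.85,0,0,0,0.45,0.39,0.85,0,0,0,0,0.45,0.39,0.85,0,0,0,0,0.45,0.39,0.85,0,0,0,0,0.45,0,0,-0.5,0,0,0,0.45,0,0,-0.5,0,0,0,0.45,0,0,0,0,0,0,0.45]'
python3 - <<'E'
from h import *
w=np.load("w3cam.npz")
def P(c):
    E=np.array(c["extrinsics"]);K=np.array(c["mtx"]);return K@np.diag([1,-1,-1])@E[:3]
t=bot.camera_params("top")
X=cv2.triangulatePoints(P(w),P(t),np.array([[329.],[70.]]),np.array([[165+85/4.],[130+132/4.]]));X=X[:3,0]/X[3];print("knob",X)
R=np.array([[.985,-.173],[.173,.985]]);print("board",(X[:2]-[.5306,.2402])@R)
X=cv2.triangulatePoints(P(w),P(t),np.array([[367.],[38.]]),np.array([[165+92/4.],[130+88/4.]]));X=X[:3,0]/X[3];print("clamp top back",X)
E
python3 gold.py
```

```text
clock: 27.1
position: [0.5108, 0.1935, 0.0479]
eef_rot: [3.141, 0.001, -0.431]
ft_force: [-0.2, 0.1, 0.1]
opening: 0.296
clock: 27.9
position: [0.5389, 0.2559, 0.0634]
eef_rot: [3.138, 0.003, -0.431]
ft_force: [-0.8, -0.4, 0.2]
opening: 0.449
knob [0.5896326  0.3373088  0.09308666]
board [0.07494693 0.08543953]
clamp top back [ 0.64109019  0.36087366 -0.00289703]
[314 108  18  16 156] [323.2 114.5] [0.5734 0.3227]
[317 121  12   9  57] [321.7 126.8] [0.5692 0.316 ]
[0.5396 0.2561 0.0645] [ 0.2 -0.8  0. ] 27.95
```

```bash
python3 -m handwheel '[0.05,0.05,-0.6,0,0,0,0.45,0,0,-0.6,0,0,0,0.45,0,0,-0.6,0,0,0,0.45,0,0,-0.15,0,0,0,0.1,0,0,0,0,0,0,0.1,0,0,0,0,0,0,0.1,0,0,0,0,0,0,0.1,0,0,0,0,0,0,0.1]' 25
python3 -m handwheel '[-0.05,-0.1,0.3,0,0,0,0.1,-0.05,-0.1,1,0,0,0,0.1,0,0,1,0,0,0,0.1,0,0,1,0,0,0,0.1,0,-0.3,0.2,0,0,-0.9,0.1,0,-0.3,0,0,0,-0.9,0.1,0,-0.3,0,0,0,-0.9,0.1,0,-0.2,0,0,0,-0.9,0.1]'
```

```text
clock: 28.75
position: [0.5421, 0.2586, 0.0175]
eef_rot: [-3.141, -0.0, -0.431]
ft_force: [-0.0, 0.4, -2.8]
opening: 0.212
clock: 29.55
position: [0.5391, 0.2252, 0.105]
eef_rot: [3.141, 0.0, -0.939]
ft_force: [0.4, -0.4, -5.2]
opening: 0.215
```

```bash
python3 -m handwheel '[0,0,0,0,0,-0.96,0.1,0,0,0,0,0,-0.96,0.1,0,0,0,0,0,-0.96,0.1,0,0,0,0,0,-0.96,0.1,0,0,0,0,0,-0.96,0.1,0,0,0,0,0,-0.96,0.1,0,0,0,0,0,-0.96,0.1,0,0,0,0,0,-0.96,0.1]'
python3 -m handwheel '[0,0.05,0,0,0,-0.96,0.1,0,0.03,0,0,0,-0.96,0.1,0,0,-0.2,0,0,0,0.1,0,0,-0.4,0,0,0,0.1,0,0,-0.4,0,0,0,0.1,0,0,-0.2,0,0,0,0.1,0,0,0,0,0,0,0.1,0,0,0,0,0,0,0.1]'
python3 gold.py
python3 - <<'E'
from h import *
im=bot.grab_frame("wrist");cv2.imwrite("pics/w8.png",cv2.convertScaleAbs(cv2.resize(im[40:260,160:480],None,fx=2.4,fy=2.4,interpolation=cv2.INTER_CUBIC),alpha=1.3))
print(proj("wrist",[.6035,.1718,.046]), bot.get_obs()["joint_positions"][5])
E
```

```text
clock: 30.35
position: [0.5391, 0.2256, 0.1049]
eef_rot: [3.141, -0.0, -2.011]
ft_force: [0.6, -0.1, -5.8]
opening: 0.213
clock: 31.15
position: [0.5395, 0.2279, 0.0745]
eef_rot: [3.142, -0.0, -2.273]
ft_force: [0.5, 0.3, -4.9]
opening: 0.212
[310 112  22  27 338] [320.4 124.4] [0.5931 0.1822]
[0.5396 0.228  0.0748] [-0.5 -0.5 -6.4] 31.2
[[322.22226568 101.26173869]] 2.593915692534534
```

View pics/w8.png

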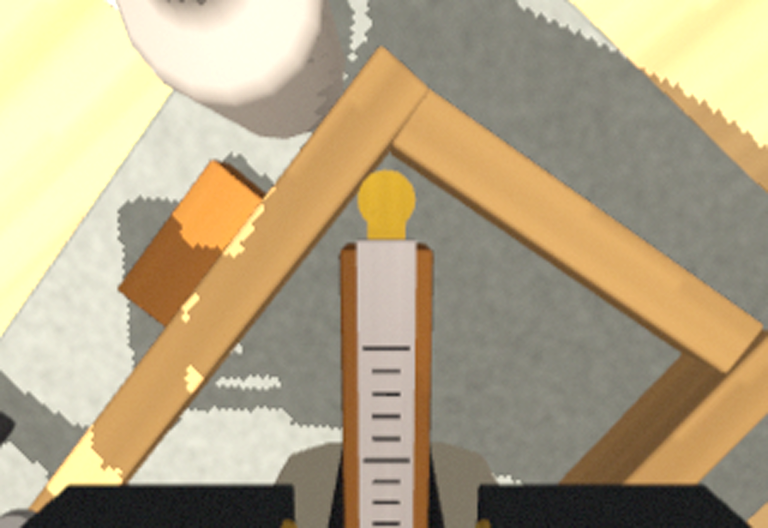

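The nose (386,200) is in line with the fr inner corner (393,148), which matches the prediction within 2 px. I'll lower and slide it into the corner.

```bash
python3 -m handwheel '[0,0,-0.5,0,0,0,0.1,0,0,-0.5,0,0,0,0.1,0,0,-0.5,0,0,0,0.1,0,0,-0.5,0,0,0,0.1,0,0,-0.26,0,0,0,0.1,0.06,-0.052,0,0,0,0,0.1,0.06,-0.052,0,0,0,0,0.1,0,0,0,0,0,0,0.1]'
python3 -m handwheel '[0.03,-0.026,0,0,0,0,0.1,0.03,-0.026,0,0,0,0,0.1,0,0,0,0,0,0,0.1,0,0,0,0,0,0,0.1,0,0,0,0,0,0,0.1,0,0,0,0,0,0,0.1,0,0,0,0,0,0,0.1,0,0,0,0,0,0,0.1]'
```

```text
clock: 32.05
position: [0.5428, 0.2252, 0.0182]
eef_rot: [-3.141, 0.0, -2.274]
ft_force: [0.0, 0.1, -5.3]
opening: 0.214
clock: 32.85
position: [0.5438, 0.224, 0.0181]
eef_rot: [3.141, -0.0, -2.274]
ft_force: [-1.2, -0.3, -4.9]
opening: 0.211
```

```bash
python3 -m handwheel '[0.03,-0.026,0,0,0,0,0.1,0.02,-0.02,0,0,0,0,0.1,0,0,0,0,0,0,0.1,0,0,0,0,0,0,0.1,0,0,0,0,0,0,0.1,0,0,0,0,0,0,0.1,0,0,0,0,0,0,0.1,0,0,0,0,0,0,0.1]'
```

```text
clock: 33.65
position: [0.5443, 0.2228, 0.0178]
eef_rot: [3.14, -0.002, -2.274]
ft_force: [-5.4, -0.3, -4.8]
opening: 0.214
```

```bash
python3 -m handwheel '[-0.01,-0.04,0,0,0,0,0.1,0,-0.04,0,0,0,0,0.1,0,0,0,0,0,0,0.1,0,0,0,0,0,0,0.1,0,0,0,0,0,0,0.1,0,0,0,0,0,0,0.1,0,0,0,0,0,0,0.1,0,0,0,0,0,0,0.1]'
```

```text
clock: 34.45
position: [0.5442, 0.2215, 0.0179]
eef_rot: [3.14, -0.0, -2.274]
ft_force: [-6.8, 5.9, -5.2]
opening: 0.213
```

```bash
python3 -m handwheel '[0,0,-0.05,0,0,0,0.1,0,0,-0.03,0,0,0,0.1,0,0,0,0,0,0,0.1,0,0,0,0,0,0,0.4,0,0,0,0,0,0,0.4,0,0,0.5,0,0,0,0.4,0,0,1,0,0,0,0.4,0,0,1,0,0,0,0.4]'
python3 -m handwheel '[-0.7,0.6,0,0,0,0,0.36,-0.7,0.6,0,0,0,0,0.36,-0.7,0.6,0,0,0,0,0.36,0,0,-0.5,0,0,0,0.36,0,0,-0.6,0,0,0,0.36,0,0,0,0,0,0,0.36,0,0,0,0,0,0,0.36,0,0,0,0,0,0,0.36]' 6
python3 gold.py
```

```text
clock: 35.25
position: [0.5454, 0.2208, 0.0803]
eef_rot: [-3.141, 0.001, -2.274]
ft_force: [-0.1, 0.2, 0.4]
opening: 0.398
clock: 36.05
position: [0.493, 0.2655, 0.0513]
eef_rot: [-3.141, 0.0, -2.275]
ft_force: [-1.0, -0.3, 0.3]
opening: 0.358
[311   0   8  10  35] [313.1   4.4] [0.5982 0.181 ]
[326   0   7  10  33] [329.3   3.7] [0.5926 0.1739]
[0.4931 0.2656 0.0514] [-0.6  0.1 -0.4] 36.1
```

```bash
python3 -m handwheel '[0,0,-0.12,0,0,0,0.36,0,0,0,0,0,0,0.05,0,0,0,0,0,0,0.05,0,0,0,0,0,0,0.05,0,0,0,0,0,0,0.05,-0.1,0.085,0,0,0,0,0.05,-0.1,0.085,0,0,0,0,0.05,0,0,0,0,0,0,0.05]'
python3 -m handwheel '[-0.06,0.05,0,0,0,0,0.05,-0.06,0.05,0,0,0,0,0.05,-0.03,0.026,0,0,0,0,0.05,0,0,0,0,0,0,0.05,0,0,0,0,0,0,0.05,0,0,0,0,0,0,0.05,0,0,0,0,0,0,0.05,0,0,0,0,0,0,0.05]'
python3 gold.py
```

```text
clock: 36.9
position: [0.4871, 0.2704, 0.0482]
eef_rot: [3.142, -0.0, -2.274]
ft_force: [-0.1, 0.1, 0.7]
opening: 0.17
clock: 37.7
position: [0.484, 0.2734, 0.0482]
eef_rot: [-3.141, 0.001, -2.274]
ft_force: [3.4, 1.2, -1.0]
opening: 0.169
[0.484  0.2734 0.0482] [ 3.7  0.2 -0.3] 37.75
```

```bash
python3 -m handwheel '[-0.006,0.04,0,0,0,0,0.05,-0.006,0.04,0,0,0,0,0.05,-0.006,0.04,0,0,0,0,0.05,0,0,0,0,0,0,0.05,0,0,0,0,0,0,0.05,0,0,0,0,0,0,0.05,0,0,0,0,0,0,0.05,0,0,0,0,0,0,0.05]'
python3 gold.py
```

```text
clock: 38.55
position: [0.4832, 0.2763, 0.0482]
eef_rot: [3.142, -0.0, -2.274]
ft_force: [3.4, -1.8, 0.9]
opening: 0.171
[0.4832 0.2763 0.0481] [ 3.4 -1.6  1.9] 38.6
```

```bash
python3 -m handwheel '[-0.006,0.04,0,0,0,0,0.05,-0.006,0.02,0,0,0,0,0.05,0,0,0,0,0,0,0.05,0,0,0,0,0,0,0.05,0,0,0,0,0,0,0.05,0,0,0,0,0,0,0.05,0,0,0,0,0,0,0.05,0,0,0,0,0,0,0.05]'
python3 gold.py
python3 - <<'E'
from h import *
im=bot.grab_frame("wrist");cv2.imwrite("pics/w9.png",cv2.convertScaleAbs(cv2.resize(im[0:200,230:410],None,fx=3,fy=3,interpolation=cv2.INTER_CUBIC),alpha=1.3))
s=bot.grab_frame("side")
hsv=cv2.cvtColor(im,cv2.COLOR_BGR2HSV);m=cv2.inRange(hsv,(18,120,60),(35,255,255));m[:,:295]=0;m[:,350:]=0;m[235:]=0
n,l,st,c=cv2.connectedComponentsWithStats(m)
for i in range(1,n):
    if st[i,4]>8: print(st[i],c[i].round(1))
E
```

```text
clock: 39.4
position: [0.4829, 0.2778, 0.0481]
eef_rot: [3.141, -0.0, -2.274]
ft_force: [1.1, -1.6, 2.5]
opening: 0.171
[0.4829 0.2778 0.0481] [ 2.1 -1.9  2.2] 39.45
[306 184   7  19 110] [308.5 193. ]
[332 185   7  19 116] [334.9 193.9]
```

```bash
python3 - <<'E'
from h import *
q=ray("wrist",[[321.7,193.5]],.038)[0,:2];p=bot.get_obs()["position"][:2];nf=np.array([.5981,.1758])
print(q,"clip-post",np.linalg.norm(q-p),"clip-nf(127.7 exp)",np.linalg.norm(q-nf))
E
```

```text
[0.50308919 0.25905243] clip-post 0.02755153362459169 clip-nf(127.7 exp) 0.12632506132767432
```

```bash
python3 -m handwheel '[-0.02,0.02,0,0,0,0,0.05,-0.012,0.03,0,0,0,0,0.05,0,0,0,0,0,0,0.05,0,0,0,0,0,0,0.05,0,0,0,0,0,0,0.05,0,0,0,0,0,0,0.05,0,0,0,0,0,0,0.05,0,0,0,0,0,0,0.05]'
```

```text
clock: 40.35
position: [0.482, 0.2788, 0.048]
eef_rot: [3.142, -0.001, -2.274]
ft_force: [2.4, -4.1, 1.1]
opening: 0.172
```

Both rails of nl are touched, fx 2.4 and fy −4.1, with the body still seated at fr. The measurements give d1 ≈ 213 mm and d2 ≈ 189 mm, so the shift is about 14.8 mm toward −y. I'll ease the tongue home, release, and go to the −y end of the near rail.

```bash
python3 -m handwheel '[0.14,-0.12,0,0,0,0,0.05,0.14,-0.12,0,0,0,0,0.05,0.14,-0.12,0,0,0,0,0.05,0,0,0,0,0,0,0.36,0,0,0,0,0,0,0.36,0,0,0.5,0,0,0,0.36,0,0,1,0,0,0,0.36,0,0,1,0,0,0,0.3]'
python3 -m handwheel '[0,-0.9,0,0,0,0.786,0,0,-0.9,0,0,0,0.786,0,0,-0.9,0,0,0,0.786,0,0,-0.9,0,0,0,0.786,0,-0.05,-0.9,0,0,0,0.786,0,-0.05,-0.9,0,0,0,0.786,0,-0.05,-0.9,0,0,0,0.786,0,-0.05,-0.9,0,0,0,0.786,0]' 20
python3 -m handwheel '[0,0,-0.5,0,0,0,0,0,0,0,0,0,0,0,0,0,0,0,0,0,0,0,0,0,0,0,0,0,0,0,0,0,0,0,0,0,0,0,0,0,0,0,0,0,0,0,0,0,0,0,0,0,0,0,0,0]'
python3 - <<'E'
from h import *
t=bot.grab_frame("top");cv2.imwrite("pics/t9.png",cv2.convertScaleAbs(cv2.resize(t[135:245,165:295],None,fx=6,fy=5.4,interpolation=cv2.INTER_CUBIC),alpha=1.5))
im=bot.grab_frame("wrist");cv2.imwrite("pics/w9.png",cv2.convertScaleAbs(im,alpha=1.3))
o=bot.get_obs();print(o["position"],o["eef_rot"],o["ft_force"])
E
```

```text
clock: 41.15
position: [0.4925, 0.2702, 0.112]
eef_rot: [3.141, -0.0, -2.274]
ft_force: [-0.1, 0.1, -0.6]
opening: 0.323
clock: 41.95
position: [0.4878, 0.0894, 0.1116]
eef_rot: [-3.14, 0.0, -1.391]
ft_force: [0.6, 0.5, 0.7]
opening: 0.009
clock: 42.75
position: [0.4877, 0.0901, 0.0982]
eef_rot: [-3.142, -0.0, -1.396]
ft_force: [-0.3, 0.7, -0.5]
opening: 0.006
[0.48766525 0.09004425 0.09815793] [-3.14154982e+00  1.49860835e-05 -1.39611338e+00] [0.24238242 0.37737943 0.20918428]
```

```bash
python3 -m handwheel '[0,0,-0.6,0,0,0,0,0,0,-0.8,0,0,0,0,0,0,-0.8,0,0,0,0,0,0,-0.7,0,0,0,0,-0.02,0.12,0,0,0,0,0,-0.02,0.12,0,0,0,0,0,0,0,0,0,0,0,0,0,0,0,0,0,0,0]'
python3 -m handwheel '[-0.007,0.04,0,0,0,0,0,-0.007,0.04,0,0,0,0,0,-0.007,0.04,0,0,0,0,0,0,0,0,0,0,0,0,0,0,0,0,0,0,0,0,0,0,0,0,0,0,0,0,0,0,0,0,0,0,0,0,0,0,0,0]'
```

```text
clock: 43.65
position: [0.4871, 0.0962, 0.0265]
eef_rot: [-3.14, -0.0, -1.396]
ft_force: [-0.0, -0.1, -0.3]
opening: 0.002
clock: 44.45
position: [0.4861, 0.099, 0.0256]
eef_rot: [3.142, 0.0, -1.396]
ft_force: [-0.3, -1.0, -0.2]
opening: -0.001
```

```bash
python3 -m handwheel '[-0.007,0.04,0,0,0,0,0,0,0,0,0,0,0,0,0,0,0,0,0,0,0,0,0,0,0,0,0,0,-0.007,0.04,0,0,0,0,0,0,0,0,0,0,0,0,0,0,0,0,0,0,0,0,0,0,0,0,0,0]'
python3 -m handwheel '[-0.007,0.04,0,0,0,0,0,0,0,0,0,0,0,0,0,0,0,0,0,0,0,0,0,0,0,0,0,0,0,0,0,0,0,0,0,0,0,0,0,0,0,0,0,0,0,0,0,0,0,0,0,0,0,0,0,0]'
```

```text
clock: 45.25
position: [0.4858, 0.101, 0.0256]
eef_rot: [-3.142, -0.0, -1.396]
ft_force: [0.6, 0.0, 0.8]
opening: 0.002
clock: 46.05
position: [0.4856, 0.102, 0.0256]
eef_rot: [-3.142, 0.0, -1.396]
ft_force: [-0.3, 0.4, -0.0]
opening: 0.006
```

```bash
for i in 1 2; do python3 -m handwheel '[-0.007,0.04,0,0,0,0,0,-0.007,0.04,0,0,0,0,0,-0.007,0.04,0,0,0,0,0,0,0,0,0,0,0,0,0,0,0,0,0,0,0,0,0,0,0,0,0,0,0,0,0,0,0,0,0,0,0,0,0,0,0,0]' | grep -E 'pos|force'; done
```

```text
position: [0.4853, 0.1039, 0.0257]
ft_force: [0.7, -12.1, 1.0]
position: [0.4847, 0.1064, 0.0257]
ft_force: [2.5, -18.1, 1.6]
```

```bash
cat > ang.py <<'E'
from h import *
from scipy.spatial.transform import Rotation as Ro
def Tm(p,e):
    T=np.eye(4);T[:3,:3]=Ro.from_euler("xyz",e).as_matrix();T[:3,3]=p;return T
o=bot.get_obs();E0=np.array(bot.camera_params("wrist")["extrinsics"]);K=np.array(bot.camera_params("wrist")["mtx"])
X=E0@Tm(o["position"],o["eef_rot"])      # tool->cam constant
def rayW(uv,z,p,e):
    E=X@np.linalg.inv(Tm(p,e));uv=np.atleast_2d(uv)
    d=np.c_[uv,np.ones(len(uv))]@np.linalg.inv(K).T;d=(d*[1,-1,-1])@E[:3,:3];c=-E[:3,:3].T@E[:3,3]
    return c+d*((z-c[2])/d[:,2])[:,None]
E
python3 - <<'E'
from ang import *
im=cv2.imread("pics/w8.png")
g=cv2.cvtColor(im,cv2.COLOR_BGR2GRAY)
ls=cv2.createLineSegmentDetector().detect(g)[0][:,0]
for l in ls:
    L=np.hypot(l[2]-l[0],l[3]-l[1])
    if L<80: continue
    uv=np.array([[l[0],l[1]],[l[2],l[3]]])/2.4+[160,40]
    W=rayW(uv,.046,[.5396,.228,.0748],[np.pi,0,-2.274])[:,:2];v=W[1]-W[0]
    B=(W-[.5306,.2402])@np.array([[.985,-.173],[.173,.985]])
    print(l.round(),(B*1000).round(1).tolist(),round(np.degrees(np.arctan2(v[1],v[0]))%180,1))
E
```

```text
[124. 484. 291. 484.] [[58.5, 48.2], [19.1, 15.3]] 49.8
[125. 475. 202. 380.] [[60.0, 45.5], [59.6, 5.7]] 99.4
[481. 484. 702. 484.] [[-26.0, -22.1], [-78.5, -65.6]] 49.6
[201. 380. 426.  92.] [[59.8, 5.9], [60.0, -96.9]] 100.1
[180. 418. 128. 480.] [[57.9, 19.6], [58.3, 46.3]] 99.0
[412. 526. 416. 241.] [[-18.9, 2.1], [37.1, -65.5]] 139.6
[356. 241. 359. 526.] [[50.0, -54.7], [-5.9, 12.8]] 139.6
[328. 526. 341. 446.] [[1.5, 19.2], [14.9, -4.5]] 129.5
[428. 432. 443. 526.] [[-2.6, -24.5], [-26.4, -3.9]] 149.1
[248. 130. 177.  92.] [[91.0, -58.9], [111.4, -54.4]] 22.5
[391. 143. 726. 374.] [[59.2, -80.9], [-58.6, -94.6]] 16.6
[697. 482. 766. 413.] [[-76.7, -65.2], [-76.7, -94.0]] 100.1
[ 84. 216. 172.  90.] [[112.7, -11.6], [112.7, -53.8]] 99.9
[341. 424. 338. 254.] [[19.3, -9.6], [51.4, -48.6]] 139.5
[767. 336. 625. 481.] [[-59.5, -110.1], [-59.5, -51.2]] 100.0
[380.  45. 298. 155.] [[76.8, -97.9], [76.7, -62.5]] 100.1
[761. 324. 426.  88.] [[-55.4, -111.4], [60.8, -97.7]] 16.7
[681. 353. 388. 152.] [[-43.7, -90.5], [58.3, -78.7]] 16.6
[559. 480. 680. 355.] [[-43.8, -38.4], [-43.9, -89.9]] 99.9
[431. 333. 431. 428.] [[16.5, -48.2], [-2.4, -26.1]] 140.4
[652.  80. 755. 182.] [[15.8, -137.6], [-24.7, -137.3]] 9.5
[354. 196. 239. 341.] [[58.1, -63.7], [58.1, -10.7]] 100.0
[173.  95. 116. 177.] [[111.7, -53.3], [111.7, -25.9]] 100.0
```

Line fits give the far rail inner edge at x=60.0 and the near one at −59.5. The side rail tilts 6.6°, so the shift is 13.95 mm and 11.1 mm of push remains. I'll push 10 mm, then measure.

```bash
python3 -m handwheel '[-0.009,0.05,0,0,0,0,0,-0.009,0.05,0,0,0,0,0,-0.009,0.05,0,0,0,0,0,-0.009,0.05,0,0,0,0,0,-0.009,0.05,0,0,0,0,0,-0.009,0.05,0,0,0,0,0,-0.009,0.05,0,0,0,0,0,-0.009,0.05,0,0,0,0,0]'
cat > seg.py <<'E'
from ang import *
im=bot.grab_frame("wrist");cv2.imwrite("pics/seg.png",im);p,e=o["position"],o["eef_rot"];print(p.round(4),o["ft_force"].round(1),o["clock"])
g=cv2.cvtColor(cv2.resize(im,None,fx=2.4,fy=2.4,interpolation=cv2.INTER_CUBIC),cv2.COLOR_BGR2GRAY)
for l in cv2.createLineSegmentDetector().detect(g)[0][:,0]:
    uv=(np.array([[l[0],l[1]],[l[2],l[3]]])+.5)/2.4-.5
    W=rayW(uv,.046,p,e)[:,:2];v=W[1]-W[0];a=np.degrees(np.arctan2(v[1],v[0]))%180
    B=((W-[.5306,.2402])@np.array([[.985,-.173],[.173,.985]]))*1000
    if np.linalg.norm(v)<.03 or abs(B).max()>150: continue
    if 0<a<25 or 92<a<108: print((uv).round().tolist(),B.round(1).tolist(),round(a,1))
E
python3 seg.py
```

```text
clock: 48.45
position: [0.4825, 0.1162, 0.0256]
eef_rot: [3.14, -0.002, -1.395]
ft_force: [-0.1, -19.3, 3.2]
opening: 0.005
[0.4825 0.1162 0.0256] [ -0.1 -19.3   3.2] 48.45
[[95.0, 332.0], [200.0, 332.0]] [[-120.6, 21.0], [-120.7, -42.1]] 99.8
[[289.0, 113.0], [285.0, -0.0]] [[6.4, -99.2], [54.8, -98.7]] 10.5
[[74.0, 265.0], [200.0, 265.0]] [[-76.3, 24.2], [-76.2, -47.1]] 100.1
[[180.0, 300.0], [27.0, 300.0]] [[-98.5, -32.6], [-98.4, 56.6]] 99.9
[[264.0, 236.0], [-0.0, 236.0]] [[-58.8, -83.6], [-58.8, 60.8]] 100.0
[[328.0, 314.0], [327.0, 242.0]] [[-108.3, -119.3], [-62.3, -118.2]] 11.2
[[384.0, -0.0], [379.0, 116.0]] [[54.9, -143.5], [4.7, -143.5]] 10.0
[[202.0, 13.0], [-0.0, 12.0]] [[49.7, -60.9], [49.8, 30.1]] 99.9
[[314.0, 242.0], [313.0, 314.0]] [[-62.0, -111.3], [-107.9, -110.4]] 8.8
[[150.0, 323.0], [89.0, 323.0]] [[-114.1, -13.3], [-114.4, 23.5]] 100.4
[[50.0, 351.0], [123.0, 351.0]] [[-134.4, 51.2], [-134.4, 6.4]] 99.9
[[293.0, 233.0], [289.0, 111.0]] [[-56.8, -100.0], [7.1, -99.3]] 10.6
[[314.0, 332.0], [202.0, 332.0]] [[-120.5, -110.7], [-120.5, -43.1]] 99.9
[[165.0, 273.0], [89.0, 273.0]] [[-81.0, -26.5], [-80.9, 16.9]] 99.8
[[161.0, 277.0], [87.0, 277.0]] [[-83.7, -24.1], [-83.6, 18.4]] 99.8
[[40.0, 218.0], [258.0, 217.0]] [[-48.0, 36.2], [-47.9, -81.3]] 100.0
```

```bash
python3 -m handwheel '[-0.009,0.05,0,0,0,0,0,0,0,0,0,0,0,0,0,0,0,0,0,0,0,0,0,0,0,0,0,0,0,0,0,0,0,0,0,0,0,0,0,0,0,0,0,0,0,0,0,0,0,0,0,0,0,0,0,0]'
python3 seg.py | grep -E '10\.|^\[0|11\.|9\.'
```

```text
clock: 49.3
position: [0.4822, 0.1176, 0.0256]
eef_rot: [3.14, -0.002, -1.395]
ft_force: [-0.3, -17.7, 3.0]
opening: 0.005
[0.4822 0.1176 0.0256] [ -0.3 -17.7   3. ] 49.3
[[95.0, 332.0], [200.0, 332.0]] [[-120.6, 22.4], [-120.7, -40.7]] 99.9
[[221.0, 242.0], [314.0, 241.0]] [[-61.9, -58.5], [-61.8, -109.7]] 100.1
[[291.0, 144.0], [287.0, -0.0]] [[-8.8, -98.5], [54.8, -98.6]] 9.9
[[182.0, 300.0], [22.0, 300.0]] [[-98.5, -32.4], [-98.4, 60.7]] 99.9
[[205.0, 13.0], [-0.0, 12.0]] [[49.7, -61.0], [49.8, 31.5]] 99.9
[[387.0, -0.0], [381.0, 116.0]] [[54.8, -143.2], [4.7, -143.2]] 10.1
[[328.0, 314.0], [327.0, 242.0]] [[-108.3, -117.9], [-62.3, -116.8]] 11.2
[[314.0, 242.0], [313.0, 314.0]] [[-62.0, -110.0], [-107.9, -109.0]] 8.7
[[293.0, 234.0], [291.0, 144.0]] [[-57.4, -98.6], [-9.0, -98.6]] 9.9
[[379.0, 156.0], [374.0, 239.0]] [[-14.8, -143.2], [-60.5, -143.3]] 10.0
[[164.0, 273.0], [86.0, 273.0]] [[-81.0, -24.5], [-80.9, 19.5]] 99.8
[[314.0, 332.0], [202.0, 332.0]] [[-120.5, -109.3], [-120.5, -41.7]] 99.9
[[159.0, 277.0], [86.0, 277.0]] [[-83.7, -21.5], [-83.5, 20.3]] 99.7
[[42.0, 218.0], [259.0, 217.0]] [[-48.1, 36.5], [-47.9, -80.2]] 100.0
```

The side rail outer edge now reads −98.6 at both ends, so the frame is square. I'll back off, lift clear and look.

```bash
python3 -m handwheel '[0.05,-0.3,0,0,0,0,0,0.05,-0.3,0,0,0,0,0,0,0,1,0,0,0,0,0,0,1,0,0,0,0,0,-0.5,1,0,0,0,0,0,-1,1,0,0,0,0,0,-1,1,0,0,0,0,0,-1,1,0,0,0,0]'
python3 -m handwheel '[-0.5,-1,0,0,0,0,0,-0.5,-1,0,0,0,0,0,-0.5,0,0,0,0,0,0,-0.5,0,0,0,0,0,-0.5,0,0,0,0,0,0,0,0,0,0,0,0,0,0,0,0,0,0,0,0,0,0,0,0,0,0,0]'
python3 - <<'E'
from h import *
t=bot.grab_frame("top");s=bot.grab_frame("side")
a=cv2.resize(t[135:245,165:295],(520,440),interpolation=cv2.INTER_CUBIC);b=cv2.resize(s[90:200,210:280],(280,440),interpolation=cv2.INTER_CUBIC)
cv2.imwrite("pics/fin.png",cv2.convertScaleAbs(np.hstack([a,cv2.resize(s[90:200,210:350],(280,220)).repeat(2,0)]),alpha=1.5))
g=cv2.cvtColor(cv2.resize(t,None,fx=4,fy=4,interpolation=cv2.INTER_CUBIC),cv2.COLOR_BGR2GRAY)
for l in cv2.createLineSegmentDetector().detect(g)[0][:,0]:
    uv=(np.array([[l[0],l[1]],[l[2],l[3]]])+.5)/4-.5
    W=ray("top",uv,.046)[:,:2];v=W[1]-W[0];B=((W-[.5306,.2402])@np.array([[.985,-.173],[.173,.985]]))*1000
    if np.linalg.norm(v)>.05 and abs(B).max()<135: print(B.round(1).tolist(),round(np.degrees(np.arctan2(v[1],v[0]))%180,1))
for n,z in(("tape_mid",.024),("offcut_mid",.04),("sander_mid",.038),("glue_mid",.07)):
    for r in bot.regions_of(n,"top")[:2]: print(n,r["p"],r["bbox"])
E
```

```text
clock: 50.15
position: [0.4848, 0.0158, 0.1767]
eef_rot: [-3.141, 0.0, -1.396]
ft_force: [1.4, -0.5, 0.1]
opening: 0.003
[[-58.6, 78.7], [58.9, 78.9]] 10.0
[[59.9, 49.5], [60.6, -81.3]] 100.3
[[-51.6, -95.1], [14.2, -98.8]] 6.8
[[-77.1, 95.8], [-76.6, -86.8]] 100.1
[[33.4, -77.0], [1.2, -36.1]] 138.1
[[-27.0, 13.0], [38.6, -69.2]] 138.6
[[54.0, -57.2], [53.7, 65.3]] 100.1
[[52.3, -105.8], [-6.0, -106.0]] 10.2
[[37.0, -43.4], [-16.6, 23.9]] 138.5
[[-81.6, -86.9], [-81.8, -12.5]] 100.2
tape_mid 0.84 [395.1, 177.7, 28.5, 30.0]
offcut_mid 0.92 [357.0, 138.3, 10.7, 41.4]
offcut_mid 0.28 [236.9, 136.9, 17.2, 18.8]
sander_mid 0.73 [215.2, 215.4, 29.3, 17.5]
sander_mid 0.61 [354.7, 139.4, 12.1, 40.8]
glue_mid 0.54 [236.4, 132.0, 17.8, 23.0]
glue_mid 0.42 [397.4, 180.8, 27.7, 26.3]invalid input at $: expected a multiple of 7 numbers
```

View pics/fin.png

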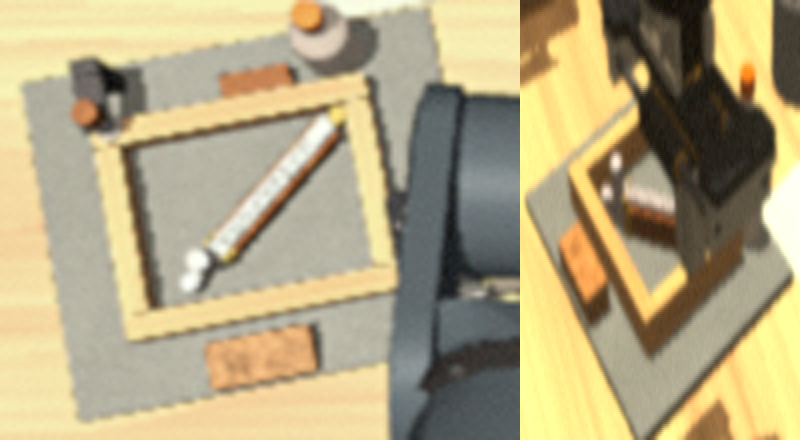

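The last picture shows the frame square, with the +y side rail inner edge reading 78.7 and 78.9 mm at its two ends. The rule lies flat inside along d2, all four bystanders are in place, and the arm is clear. The second retreat call was refused for a malformed row, and it isn't needed.

```bash
python3 -c "
from plant import bot
print(bot.get_obs()['clock']);print(bot.sign_off())"
```

```text
50.45
the job is handed in; nothing more can be done
None
```

I measured both diagonals with the slide rule, pushed the near rail square, and handed the job in at 50.45 s of the 72 s allowed. No verdict is reported.

- **First diagonal (d1):** I seated the fixed nose in the corner beside the clamp and slid the tongue out until I felt both rails of the opposite corner. d1 came to about 213 mm.
- **Second diagonal (d2):** Measured the same way from the other far corner, d2 came to about 189 mm. The fixed nose was still seated, within about 1.4 mm.
- **Squaring:** The tongue readings put the rail 14 to 15 mm off square, and a picture fit said 13.95 mm. I pushed the rail's −y end until the side rail read parallel to square. The last top view shows the +y side rail 0.2 mm out over 118 mm.
- **Final state:** The rule lies flat inside the frame along d2, the gripper is clear of everything, and the four bystanders look undisturbed in the last picture.

**What went wrong or disagreed:**
- My first d1 attempt pushed too hard (about 13 N). The spring then drew the body out of its corner. I redid it by gripping the post gently; forces then stayed around 6 N.
- One −y side rail edge in the last top view read about 3° off. The arm partly hid that rail there, and two earlier wrist fits of the same rail showed it square, so I did not trust that reading.
- A last retreat move was refused for a malformed row, but the gripper was already clear.

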